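# Draw the peeler from the tool block and hold it ready over the courgette

### The job

Take the peeler by its handle, draw it up out of its slot in the wooden tool block, and get it ready to peel the courgette on the cutting board: hold it slanted, blade end down, about halfway between upright and level, with the tip of the blade a few centimetres above the middle of the courgette. Do not touch the courgette with it, leave the block, the butter spreader and everything else where they are, and finish while still holding the peeler there, steady in the air.

Things in the scene. Friction and masses are not known exactly. Their poses are not given: they have to be found in the camera images.
- peeler: Peeler, 170 mm long: flattened dark handle (105 mm long, 24 wide, 17 thick), slim steel blade 14 x 6 mm; 80 g. Stands blade-down in the left or right slot of the block with 1-2 mm play (may lean a few degrees). Origin: on its flat back, mid-length. +x to the blade tip (85 mm ahead), +y across the width, +z out of the back through the thickness. In the slot y, z lie along the block's y, x
- peeler_handle (a point): Grip point of the peeler: in the middle of the handle's thickness and width, 45 mm from the handle's end, 125 mm from the blade tip; starts about 143 mm above the worktop. Axes as the peeler's; the handle can be pinched across z (17 mm) or y (24 mm)
- peeler_tip (a point): Tip of the peeler's blade, starts at the slot's floor, 18 mm above the worktop. Axes as the peeler's
- tool_block: Loose oiled wooden block on rubber feet, 90 (x) x 190 (y) x 80 mm high, 1.2 kg, with three upright slots in a row along y, at y = -60, 0 and +60 mm from its middle: mouths 18 mm (y) by 10 mm (x), 62 mm deep. The peeler and the spreader stand in the outer two, the middle one is empty. Origin: centre of its underside, z up
- spreader: Butter spreader with a round turned wooden handle 20 mm thick and a flat steel blade, 130 mm long in all, standing blade-down in the other outer slot; its handle's end is 148 mm above the worktop. Must stay there; a blade knocked on it turns in the grip. Frame as the peeler's: +x to the blade tip (85 mm ahead), the handle's end 45 mm behind; its middle plane at z = 3 mm
- board: Beech paddle board, 388 x 230 x 18 mm, fixed, lying on the worktop; its top is 18 mm above the worktop. Origin: centre of the underside of its bounding box, z up; its handle points to its own -x, -y
- courgette: The one courgette, about 250 mm long and 50 mm thick, loose, lying on the board; its highest point is about 69 mm above the worktop. Origin: under its middle, on the board's top. Its length runs along its own x = -y diagonal
- courgette_mid (a point): Middle of the courgette, inside it, 25 mm above the board's top
- ramekin: Small round cream bowl, 95 mm across, 45 mm high, behind the work; leave it. Origin at the centre of its underside
- tomato_tin: Tin, 75 mm across, 58 mm high, behind the work; leave it. Origin at the centre of its underside
- spice_jar: Spice jar, 41 mm across, 105 mm high, behind the work; leave it. Origin at the centre of its underside
Things that resemble listed ones, but are neither listed nor needed, are in the scene too. Leave any purple or white look-alike of the peeler alone.

How it is judged:
By the outcome, as a careful person would: the job done as asked, in the order asked, and still so for the second after the job is handed in, while the arm keeps its last pose, push and grip.
It also fails if it takes over 35 s, if anything falls off the work surface, if the arm or the gripper's body presses on something with over 40 N, if the wrist force passes 120 N, or if a joint passes its speed limit or range.

### The arm

A 6-joint arm with a two-finger parallel gripper is mounted at the origin on a cart in front of the work surface, level with it; the furniture and walls round the work are solid. World frame = base frame: x ahead of the robot, y to its left, z up, the work surface at z = 0. Lengths are in mm, angles in degrees, forces in N, time in s.
With the tool pointing down it reaches from about 350 to 850 mm from the base axis. Payload 8.1 kg.
Tool frame: the origin (TCP) lies midway between the tips of the shut fingers; the grasp point (between the pads) lies 19 mm behind it (r.grasp_offset is the distance from the TCP to the grasp point, in mm); z points along the fingers, x is the direction in which the jaws open and shut, and the axes are right-handed (so a half turn about z gives the same grasp; the last joint's range is limited). The gripper opens to 85 mm and grips with 20 to 120 N. Pads are 22 mm wide; open, the fingers measure 114 mm over their backs; the gripper's body (76 mm by 85 mm) begins 54 mm behind the grasp point. The pads swing forward as they close: fully open they stand 13 mm farther back than shut.
Start: joints at [62.028, 7.471, 85.268, -0, 87.261, -4.893], TCP at [235.177, 551.994, 231.292] pointing down, gripper open.
Joint ranges: [-169.43, 169.43], [-51.17, 129.36], [1.28, 143.12], [-76.62, 256.62], [0, 156.53], [-152.29, 152.29]. Speed limits (degrees/s): [136.94, 136.94, 159.86, 180, 180, 180].

### API

Orientations are given as [roll, pitch, yaw] about the fixed x, y, z axes, in that order (R = Rz(yaw) Ry(pitch) Rx(roll)).
In Python, from bench import r, optics, hand_in gives the robot as it stands.
- The arm moves only by the shell command python3 -m pendant 'ROWS' [FORCE]. ROWS is JSON, a list of rows, each a list of 5 numbers: the opening, from 0 (shut) to 1 (fully open), then the shift along the tool's x, y, z in mm, then the turn about the tool's z in degrees. A call has 1 to 10 rows; each row shifts and turns the commanded pose from where the row before left it, along the tool's axes as they then stand; what a row does not reach is not made up. A row lasts 1/10 s, in which the tool goes at most 50 mm and 8.59 degrees, less where a joint would pass 70% of its speed; a pose out of reach is approached as far as the arm can. A call with a gripper value outside its range is refused whole. The fingers move at their own pace and stop on an object; FORCE is the grip in N (left out, the last holds). Time passes only in rows, so rows that do not move let the fingers close. It gives the time, the measured TCP pose, the force and the opening at its end, in the units of the state.
- r.sense(): the state, without advancing time (a new reading comes with each control period).
- optics.snapshot(name): name is "scene" or "top" or "wrist"; returns (picture, depth): 400x640x3 uint8, blue, green, red; 400x640 float32, mm along the optical axis (not along the pixel's ray), 0 where there is no reading.
- optics.camera_params(name): a dict with "camera_matrix" (3x3 intrinsics, pixels), "k1" (the pictures are not rectified: a ray, as slopes to the right and down, at radius r is drawn at 1 + k1 r^2 times it, then the intrinsics apply), "eye" and "orientation" of the camera in the world. Camera axes: x right, y down, z forward; pixel columns grow to the right and rows downward; lengths in mm; the calibration is good to about 2 mm. A picture is of the moment at which its call begins: read the wrist's pose just before it. camera_params takes no time and is no camera call; for the wrist camera it gives the pose at the moment of the call.
- hand_in(): hands the job in, once; it reports no verdict.
Trained networks look in the newest picture that a camera, given by its name, has taken for a name from the list of things; names that differ only in an ending like _2 or _b are one class to them, and where a whole thing is asked for, a point or a joint stands for the part that bears it (a point fixed in the world has none). Each returns a list of dicts, best first, with "score" (0 to 1); they miss things now and then, are a little off and sometimes report something else, mostly with a low value. They report only what shows in the picture. A call takes as long as a camera call. They do not tell look-alikes from the thing itself.
- optics.search_frame(camera, query): "at" ([x, y, z] in mm, in world coordinates, good to about 4 mm: the middle of the surface that is visible of it).
The state is a dict: "time": time; "joint_pos": joint angles; "qd": joint speeds; "joint_efforts": joint torques, N m; "tool_pos": TCP position; "tcp_rot": TCP orientation; "ft_force": force on the tool from outside, world axes, zero at the start; "wrist_torque": the same for the moment, N m; "finger_gap": finger opening in mm.
Only numpy, scipy, OpenCV 4.12 (cv2) and the standard library are available. Lean on these libraries where they do the work, as an engineer would, in place of code of your own. Each camera call takes 0.05 s, during which the arm holds its last target. There are 200 camera calls.

## Working session

There is one attempt and no reset: what is moved stays moved. The work goes in short steps, Python scripts to look and compute and a shell command to move; the robot and the scene stay as the last step left them, time stands still between calls to the robot, and variables do not carry over. Pictures are saved under pics/ and viewed, about 8 in all and at most 12, crops included, and the job is handed in when it is done.

```bash
mkdir -p pics; ls
cat > h.py <<'E'
import numpy as np, cv2
from scipy.spatial.transform import Rotation as R
from bench import r, optics
def cam(name):
    p=optics.camera_params(name); return p
def rot(o):
    o=np.array(o,float)
    return o if o.shape==(3,3) else R.from_euler('xyz',o,degrees=True).as_matrix()
def px2w(p,d,u,v,patch=0):
    K=np.array(p["camera_matrix"]); q=np.array([(u-K[0,2])/K[0,0],(v-K[1,2])/K[1,1]]); s=q.copy()
    for _ in range(20): s=q/(1+p["k1"]*(s@s))
    z=d[int(round(v)),int(round(u))]
    return np.array(p["eye"])+rot(p["orientation"])@(np.array([s[0],s[1],1])*z)
def w2px(p,X):
    c=rot(p["orientation"]).T@(np.array(X)-np.array(p["eye"])); s=c[:2]/c[2]; s=s*(1+p["k1"]*(s@s)); K=np.array(p["camera_matrix"])
    return K[0,0]*s[0]+K[0,2],K[1,1]*s[1]+K[1,2]
E
python3 - <<'E'
from h import *
ims=[]
for n in ["scene","top"]:
    im,d=optics.snapshot(n); np.savez(f"{n}.npz",im=im,d=d); ims.append(im); p=cam(n); print(n,p)
    for q in ["peeler","tool_block","spreader","courgette","peeler_handle"]:
        print(q,[(np.round(x["at"]),round(x["score"],2),np.round(w2px(p,x["at"]))) for x in optics.search_frame(n,q)])
    cv2.imwrite(f"pics/{n}.png",im)
print(r.sense())
E
```

```text
pics
scene {'camera_matrix': array([[453.16676156,   0.        , 323.3936499 ],
       [  0.        , 453.16676156, 200.5496689 ],
       [  0.        ,   0.        ,   1.        ]]), 'k1': 0.03499802292075114, 'eye': array([   77.60788923, -1025.29290706,   813.64162772]), 'orientation': array([-121.72086478,    0.84770696,  -27.37352956])}
peeler [(array([ 382., -384.,    8.]), 0.84, array([318., 339.])), (array([ 391., -130.,   11.]), 0.76, array([278., 271.])), (array([ 587., -146.,  135.]), 0.56, array([345., 216.])), (array([756.,  50.,  30.]), 0.24, array([360., 200.]))]
tool_block [(array([ 562., -230.,   75.]), 0.97, array([353., 254.])), (array([547., 271.,  54.]), 0.66, array([275., 180.])), (array([498., 206.,  17.]), 0.49, array([269., 202.]))]
spreader [(array([ 590., -261.,  123.]), 0.51, array([369., 243.]))]
courgette [(array([551., 272.,  56.]), 0.69, array([276., 179.])), (array([499., 205.,  14.]), 0.45, array([270., 202.]))]
peeler_handle [(array([ 380., -379.,   11.]), 0.88, array([316., 337.])), (array([ 393., -130.,   14.]), 0.76, array([279., 270.])), (array(
[... 884 characters left out ...]
, 0.44, array([346., 194.]))]
{'time': 0.6, 'joint_pos': array([ 6.20307354e+01,  7.47009505e+00,  8.52645532e+01, -1.07984504e-03,
        8.72609929e+01, -4.89282749e+00]), 'qd': array([ 0.00697374,  0.04293987, -0.02361432, -0.04130448, -0.03333992,
       -0.1047667 ]), 'joint_efforts': array([-8.33039703e-04, -5.68954110e+01, -5.00598121e+01,  1.24646772e-04,
        1.47360428e-03,  6.84181236e-05]), 'tool_pos': array([235.17418228, 552.02557189, 231.33455593]), 'tcp_rot': array([ 1.79998554e+02, -4.25098211e-03,  6.69236145e+01]), 'ft_force': array([ 0.48351385, -0.20721101, -0.17002741]), 'wrist_torque': array([ 0.02394429,  0.05700877, -0.00026637]), 'finger_gap': 85.24205564758367}
```

View pics/scene.png

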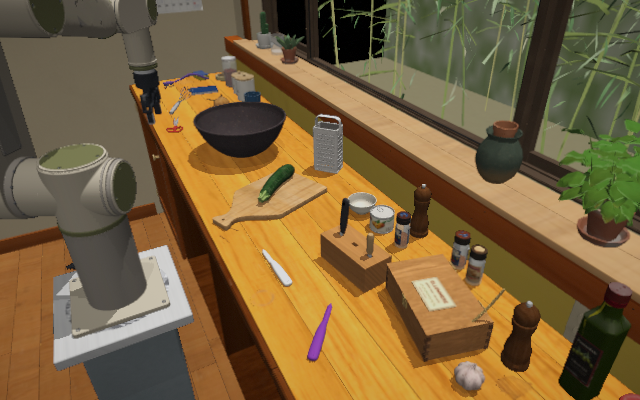

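View pics/top.png

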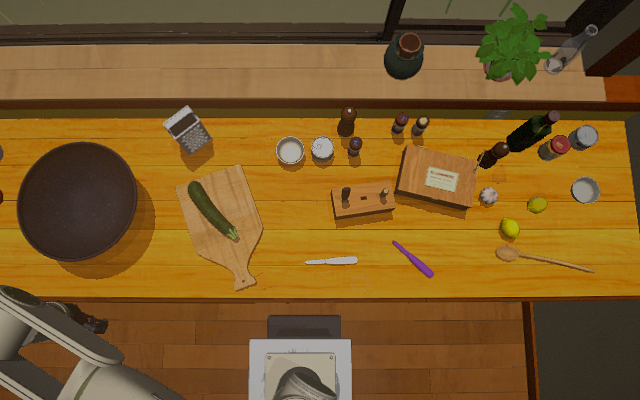

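The peeler is the dark handle in the block, at scene (345,216) / top (346,194). The look-alikes are purple (scene 318,339) and white (278,270), both lying on the table. The light round handle in the block (369,243) is the spreader. Next I'll take a close crop and get the geometry.

Run:
```python
from h import *
S=np.load("scene.npz");T=np.load("top.npz")
a=cv2.resize(S["im"][185:300,300:410],None,fx=4,fy=4,interpolation=cv2.INTER_CUBIC)
b=cv2.resize(T["im"][165:300,170:275],None,fx=3.4,fy=3.4,interpolation=cv2.INTER_CUBIC)
H=max(a.shape[0],b.shape[0]); f=lambda x:cv2.copyMakeBorder(x,0,H-x.shape[0],0,0,0)
cv2.imwrite("pics/crop.png",np.hstack([f(a),f(b)])[:, :800])
def cloud(n,D,u0,u1,v0,v1):
    p=cam(n);o=[]
    for v in range(v0,v1):
        for u in range(u0,u1):
            if D["d"][v,u]>0:o.append([*px2w(p,D["d"],u,v),u,v,*D["im"][v,u]])
    return np.array(o)
for n,D,w in [("top",T,(320,405,165,230)),("scene",S,(305,400,190,300))]:
    c=cloud(n,D,*w)
    m=c[(abs(c[:,2]-80)<5)&(c[:,0]>480)&(c[:,0]<660)&(c[:,1]<-90)&(c[:,1]>-320)]
    rc=cv2.minAreaRect(m[:,:2].astype(np.float32)); print(n,"block",len(m),rc,m[:,2].mean())
    h=c[(c[:,2]>95)&(c[:,1]<-90)&(c[:,1]>-320)&(c[:,0]<660)]
    for nm,s in [("peel",h[h[:,1]>-200]),("spr",h[h[:,1]<-200])]:
        print(nm,len(s),np.round(s[:,:3].mean(0)),np.round(s[:,:3].min(0)),np.round(s[:,:3].max(0)))
        for z in range(95,195,20):
            q=s[(s[:,2]>=z)&(s[:,2]<z+20)]
            if len(q):print(z,np.round(q[:,:3].mean(0),1),len(q))
c=cloud("top",T,170,270,160,295)
m=c[(abs(c[:,2]-18)<6)]
# board edge: for rows, rightmost px
k=c[(c[:,2]>35)&(c[:,2]<80)]; rc=cv2.minAreaRect(k[:,:2].astype(np.float32)); print("courg",rc,np.round(k[:,:3].max(0)))
```

```text
top block 1377 ((588.2235717773438, -215.00405883789062), (96.46369934082031, 230.0632781982422), 10.891559600830078) 79.26707935097467
peel 92 [ 585. -135.  156.] [ 577. -148.  100.] [ 597. -124.  189.]
95 [ 577.9 -136.8  108.5] 9
115 [ 581.  -134.3  126.3] 15
135 [ 582.5 -135.4  144.6] 15
155 [ 585.1 -134.3  164.6] 19
175 [ 590.8 -134.9  183.2] 34
spr 49 [ 591. -254.  133.] [ 584. -266.   97.] [ 600. -247.  153.]
95 [ 589.3 -251.5  106.3] 10
115 [ 589.4 -252.9  125.5] 9
135 [ 592.  -254.7  144.6] 30
scene block 1422 ((587.494873046875, -213.580078125), (93.29556274414062, 223.13027954101562), 8.520057678222656) 79.07564251467274
peel 226 [ 586. -143.  143.] [ 577. -153.   95.] [ 600. -127.  187.]
95 [ 582.4 -144.2  105.3] 40
115 [ 583.6 -143.9  124.8] 53
135 [ 586.3 -143.7  145.5] 50
155 [ 587.9 -143.3  165.2] 49
175 [ 591.  -141.2  181.2] 34
spr 131 [ 592. -263.  124.] [ 585. -270.   96.] [ 604. -252.  149.]
95 [ 591.8 -263.2  104.1] 43
115 [ 591.8 -264.5  125.2] 45
135 [ 592.5 -261.8  142.7] 43
courg ((546.9467163085938, 286.0465393066406), (233.0461883544922, 53.82477569580078), 39.19694519042969) [644. 365.  74.]
```

View pics/crop.png

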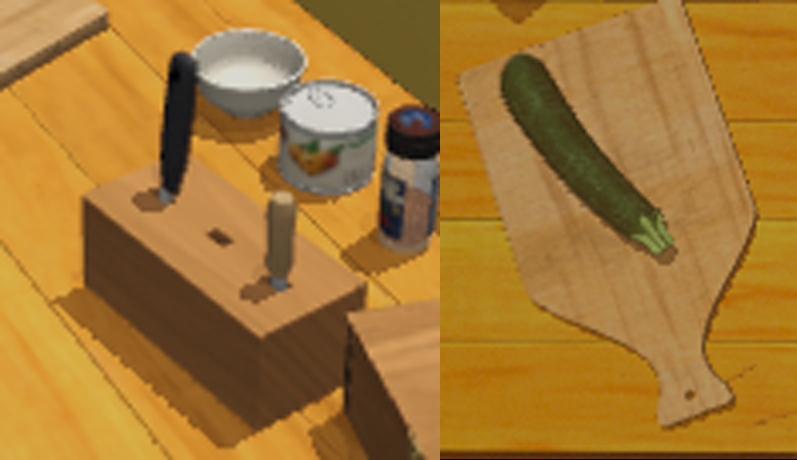

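The left crop confirms it: the slot at top-left (175,130) holds a black handle on a steel blade, and the pale wooden handle at (280,235) is the spreader. The peeler leans slightly towards +x. Next: turn the hand to the block's yaw (about 8°), then move above the peeler.

```bash
python3 -m pendant '[[1,0,0,0,8.4],[1,0,0,0,8.4],[1,0,0,0,8.4],[1,0,0,0,8.4],[1,0,0,0,8.4],[1,0,0,0,8.4],[1,0,0,0,8.4]]' 30
python3 -m pendant '[[1,12.5,36.5,-3.5,0],[1,12.5,36.5,-3.5,0],[1,12.5,36.5,-3.5,0],[1,12.5,36.5,-3.5,0],[1,12.5,36.5,-3.5,0],[1,12.5,36.5,-3.5,0],[1,12.5,36.5,-3.5,0],[1,12.5,36.5,-3.5,0],[1,12.5,36.5,-3.5,0],[1,12.5,36.5,-3.5,0]]'
python3 -m pendant '[[1,12.5,36.5,-3.5,0],[1,12.5,36.5,-3.5,0],[1,12.5,36.5,-3.5,0],[1,12.5,36.5,-3.5,0],[1,12.5,36.5,-3.5,0],[1,12.5,36.5,-3.5,0],[1,12.5,36.5,-3.5,0],[1,12.5,36.5,-3.5,0],[1,12.5,36.5,-3.5,0],[1,12.5,36.5,-3.5,0]]'
python3 - <<'E'
from h import *
print(r.sense()["tool_pos"],r.sense()["tcp_rot"])
p=cam("wrist"); im,d=optics.snapshot("wrist"); np.savez("w1.npz",im=im,d=d); cv2.imwrite("pics/w1.png",im); print(p)
for q in ["peeler","tool_block"]: print(q,[(np.round(x["at"]),round(x["score"],2),np.round(w2px(p,x["at"]))) for x in optics.search_frame("wrist",q)])
o=np.array([[*px2w(p,d,u,v),u,v] for v in range(0,400,2) for u in range(0,640,2) if d[v,u]>0])
near=o[np.hypot(o[:,0]-585,o[:,1]+138)<45]
for z in range(90,195,20):
    q=near[(near[:,2]>=z)&(near[:,2]<z+20)]
    if len(q): print(z,np.round(q.mean(0),1),np.round(q[:,:3].min(0)),np.round(q[:,:3].max(0)),len(q))
m=o[abs(o[:,2]-79)<5]; print(cv2.minAreaRect(m[:,:2].astype(np.float32)),len(m))
E
```

```text
time: 1.3
tool_pos: [235.2, 552.0, 231.3]
tcp_rot: [-180.0, -0.0, 7.8]
ft_force: [0.1, 0.5, 0.4]
finger_gap: 85.3
time: 2.3
tool_pos: [411.0, 206.9, 266.8]
tcp_rot: [-180.0, -0.0, 8.1]
ft_force: [1.1, -0.6, -0.5]
finger_gap: 85.3
time: 3.3
tool_pos: [586.4, -137.0, 301.5]
tcp_rot: [180.0, -0.0, 8.1]
ft_force: [0.5, 0.3, -0.7]
finger_gap: 85.5
[ 586.35146227 -136.97245598  301.54544329] [ 1.79992697e+02 -2.01637642e-02  8.11087235e+00]
{'camera_matrix': array([[342.30285112,   0.        , 314.28665233],
       [  0.        , 342.30285112, 201.15466984],
       [  0.        ,   0.        ,   1.        ]]), 'k1': -0.03315886164866477, 'eye': array([574.68717629, -61.66378608, 443.65669501]), 'orientation': array([ 1.62563335e+02, -4.74407179e-02,  8.09458611e+00])}
peeler [(array([ 378., -382.,   12.]), 0.86, array([151., 301.])), (array([ 394., -111.,   10.]), 0.68, array([164., 114.])), (array([ 590., -134.,  177.]), 0.66, array([321., 189.])), (array([766.,  35.,  21.]), 0.23, array([493.,  33.]))]
tool_block [(array([ 581., -185.,   82.]), 0.87, array([304., 209.])), (array([ 593., -249.,  136.]), 0.52, array([306., 286.]))]
90 [ 577.5 -131.1  105.7  307.   166. ] [ 577. -132.  101.] [ 578. -130.  110.] 2
110 [ 581.1 -130.3  120.9  310.6  168.8] [ 577. -142.  111.] [ 590. -126.  130.] 20
130 [ 582.6 -130.3  140.7  312.   173.7] [ 579. -143.  131.] [ 591. -125.  150.] 24
150 [ 584.6 -131.3  160.5  314.   180.3] [ 581. -146.  151.] [ 592. -125.  170.] 33
170 [ 590.6 -134.3  182.7  321.   191.7] [ 584. -146.  170.] [ 597. -124.  187.] 108
((705.0917358398438, -178.3202362060547), (494.5042419433594, 357.171875), 89.96472930908203) 5043
```

View pics/w1.png

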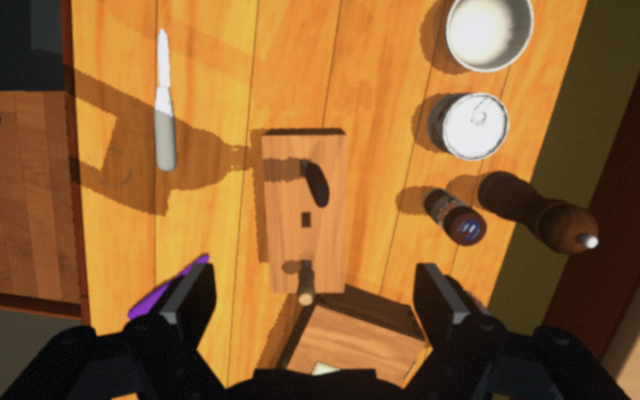

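The wrist picture shows the peeler handle at (318,185), upright in the block with the block square to the jaws, and the spreader at (306,285). The TCP is within about 1 mm in plan. Next: descend and grip.

```bash
python3 -m pendant '[[1,1,0,40,0],[1,0,0,40,0],[1,0,0,40,0],[1,0,0,30,0],[1,0,0,18,0],[1,0,0,8,0]]' 50
python3 -m pendant '[[0.35,0,0,0,0],[0.3,0,0,0,0],[0.2,0,0,0,0],[0.1,0,0,0,0],[0,0,0,0,0],[0,0,0,0,0],[0,0,0,0,0]]' 50
```

```text
time: 4.05
tool_pos: [585.0, -133.7, 122.7]
tcp_rot: [-179.9, 0.2, 8.2]
ft_force: [-0.5, -1.0, 0.2]
finger_gap: 85.0
time: 4.75
tool_pos: [585.6, -135.8, 126.5]
tcp_rot: [180.0, 0.1, 8.1]
ft_force: [-9.6, -0.3, 11.2]
finger_gap: 13.4
```

```bash
python3 -m pendant '[[0,0,0,0,0],[0,0,0,0,0]]' 60
python3 - <<'E'
from h import *
im,d=optics.snapshot("scene"); a=cv2.resize(im[150:300,290:410],None,fx=4,fy=4,interpolation=cv2.INTER_CUBIC)
p=cam("wrist"); w,_=optics.snapshot("wrist"); b=w[50:400,160:480]
H=a.shape[0]; cv2.imwrite("pics/g1.png",np.hstack([a,cv2.copyMakeBorder(b,0,H-b.shape[0],0,0,0)]))
E
```

```text
time: 4.95
tool_pos: [585.6, -135.8, 126.5]
tcp_rot: [180.0, 0.1, 8.1]
ft_force: [-9.2, -0.8, 10.3]
finger_gap: 12.8
```

View pics/g1.png

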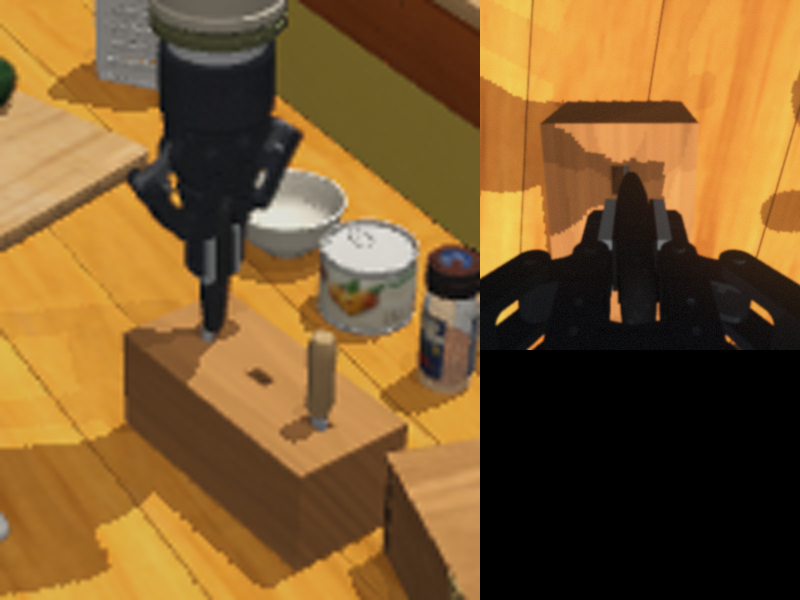

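The scene crop shows the handle between the pads at (210,260), with the blade still in the slot and the block unmoved. I'll ease off the side load and start lifting slowly.

```bash
python3 -m pendant '[[0,-1,0,-4,0],[0,-0.5,0,-4,0],[0,0,0,-4,0],[0,0,0,0,0]]' 70
```

```text
time: 5.45
tool_pos: [585.2, -135.5, 137.9]
tcp_rot: [180.0, 0.0, 8.1]
ft_force: [-3.5, -0.5, 1.7]
finger_gap: 12.4
```

```bash
python3 -m pendant '[[0,0,0,-8,0],[0,0,0,-10,0],[0,0,0,-12,0],[0,0,0,-12,0],[0,0,0,-14,0],[0,0,0,-14,0],[0,0,0,-20,0],[0,0,0,-20,0],[0,0,0,-10,0],[0,0,0,0,0]]'
python3 - <<'E'
from h import *
print(cam("scene")["eye"]); im,d=optics.snapshot("scene"); np.savez("s2.npz",im=im,d=d)
a=cv2.resize(im[110:300,290:410],None,fx=3,fy=3,interpolation=cv2.INTER_CUBIC)
w,dw=optics.snapshot("wrist"); b=w[50:400,160:480]; np.savez("w2.npz",im=w,d=dw)
H=a.shape[0]; cv2.imwrite("pics/g2.png",np.hstack([a,cv2.copyMakeBorder(b,0,H-b.shape[0],0,0,0)]))
for n in ["scene","wrist"]:
  for q in ["peeler_tip","peeler_handle"]: print(n,q,[(np.round(x["at"]),round(x["score"],2)) for x in optics.search_frame(n,q)])
# board outline: top image z 18, print edge in world from board corners (px picked)
T=np.load("top.npz");p=cam("top")
for u,v in [(242,168),(262,223),(178,188),(198,255),(249,212)]: print((u,v),np.round(px2w(p,T["d"],u,v)))
E
```

```text
time: 6.45
tool_pos: [586.5, -135.8, 260.1]
tcp_rot: [179.9, -0.2, 8.1]
ft_force: [0.0, -0.8, -0.7]
finger_gap: 12.8
[   77.60788923 -1025.29290706   813.64162772]
scene peeler_tip [(array([ 585., -147.,  246.]), 0.83), (array([ 381., -391.,   19.]), 0.74), (array([ 393., -126.,   11.]), 0.67)]
scene peeler_handle [(array([ 379., -385.,    9.]), 0.89), (array([ 389., -131.,   12.]), 0.81), (array([ 584., -146.,  240.]), 0.51)]
wrist peeler_tip [(array([ 588., -128.,  305.]), 0.91), (array([ 390., -113.,    8.]), 0.78), (array([ 391., -362.,   13.]), 0.58)]
wrist peeler_handle [(array([ 394., -365.,   10.]), 0.92), (array([ 397., -110.,   14.]), 0.89), (array([ 583., -125.,  302.]), 0.64)]
(242, 168) [700. 197.   5.]
(262, 223) [516. 128.  -5.]
(178, 188) [630. 405.  15.]
(198, 255) [411. 332.   0.]
(249, 212) [549. 168.  17.]
```

View pics/g2.png

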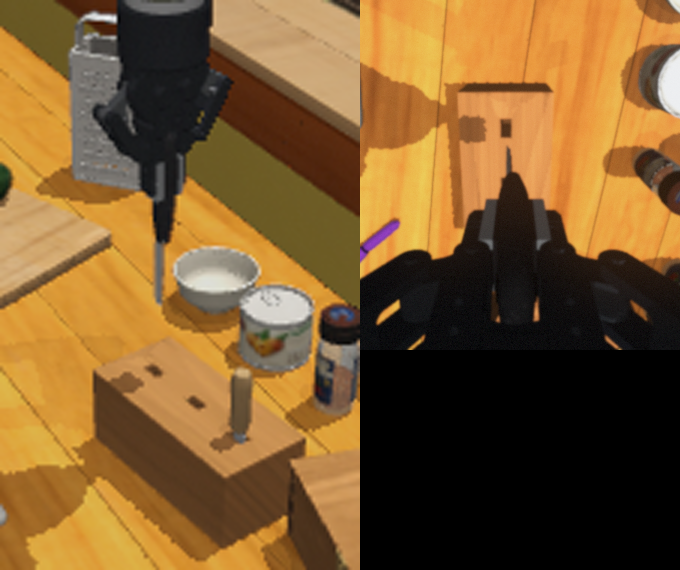

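The peeler is out and hanging blade-down, its tip at crop (160,302), and the block is unmoved. A pendant row can't tilt the tool, so I'll slant the peeler by pivoting it in the grip. The blade goes against the side of the fixed board, well clear of the courgette. First I'll triangulate the tip.

Run:
```python
from h import *
def ray(p,u,v):
    d=np.ones((400,640)); x=px2w(p,d,u,v); e=np.array(p["eye"]); k=x-e; return e,k/np.linalg.norm(k)
e1,k1=ray(cam("scene"),343.3,210.3); e2,k2=ray(cam("wrist"),308,198)
A=np.stack([k1,-k2],1); s=np.linalg.lstsq(A,e2-e1,rcond=None)[0]
print(e1+s[0]*k1,e2+s[1]*k2,r.sense()["tool_pos"])
p=cam("top")
for u,v in [(243.5,168),(263.2,226.8),(253,197)]:
    e,k=ray(p,u,v); print(e+k*(18-e[2])/k[2])
```

```text
[ 585.93948358 -138.43786043  150.87959137] [ 578.90828765 -135.24639384  149.75730201] [ 584.72853167 -135.24437246  255.85549305]
[696.52478025 190.00418907  18.        ]
[500.96135852 120.9285544   18.        ]
[598.84714812 156.16476816  18.        ]
```

```bash
python3 -m pendant '[[0,0,0,0,-5.7],[0,0,0,0,-5.7],[0,20.5,-30.5,0,0],[0,20.5,-30.5,0,0],[0,20.5,-30.5,0,0],[0,20.5,-30.5,0,0],[0,20.5,-30.5,0,0],[0,20.5,-30.5,0,0],[0,20.5,-30.5,0,0],[0,20.5,-30.5,0,0]]' 70
python3 -m pendant '[[0,0,0,30,0],[0,0,0,30,0],[0,0,0,30,0],[0,0,0,20,0],[0,0,0,10,0],[0,0,0,0,0],[0,0,0,0,0]]' 70
python3 - <<'E'
from h import *
s=r.sense(); print(s["tool_pos"],s["tcp_rot"],s["ft_force"])
ims=[]
for n,w in [("scene",(200,360,110,240)),("wrist",(160,480,100,400))]:
    im,d=optics.snapshot(n); f=400/(w[3]-w[2]); ims.append(cv2.resize(im[w[2]:w[3],w[0]:w[1]],None,fx=400/(w[1]-w[0]),fy=400/(w[1]-w[0]),interpolation=cv2.INTER_CUBIC))
H=max(i.shape[0] for i in ims); cv2.imwrite("pics/p1.png",np.hstack([cv2.copyMakeBorder(i,0,H-i.shape[0],0,0,0) for i in ims]))
E
```

```text
time: 7.75
tool_pos: [658.2, 150.8, 256.3]
tcp_rot: [-180.0, 0.1, 19.5]
ft_force: [-0.6, -0.1, -0.9]
finger_gap: 12.9
time: 8.45
tool_pos: [658.8, 149.4, 138.2]
tcp_rot: [180.0, -0.1, 19.5]
ft_force: [0.1, 0.2, -0.8]
finger_gap: 12.7
[658.8030956  149.36299017 138.2135783 ] [ 1.79989666e+02 -5.30067280e-02  1.95158379e+01] [ 0.12360588  0.20367894 -0.80212404]
```

View pics/p1.png

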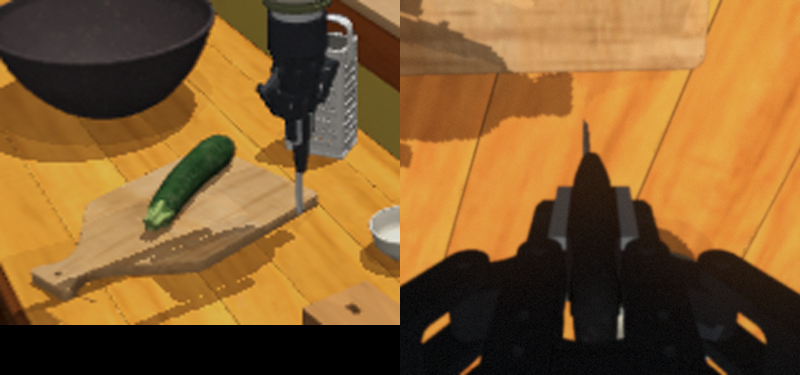

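The tip hangs outside the board edge (wrist crop (585,122), edge at row 72, parallel to the jaws), and the courgette is well away. Next: lower, loosen to 20 N and swing part of the arc.

```bash
python3 -m pendant '[[0,0,0,14,0],[0,0,0,12,0],[0,0,-8,0,0],[0,0,-7,0,0],[0,0,0,0,0]]' 25
python3 -m pendant '[[0,0,-5,0,0],[0,0,-7,1,0],[0,0,-7,1,0],[0,0,-7,1.5,0],[0,0,-7,2,0],[0,0,-7,2.5,0],[0,0,0,0,0]]' 20
python3 - <<'E'
from h import *
s=r.sense(); print(s["tool_pos"],s["ft_force"])
ims=[]
for n,w in [("scene",(240,350,110,220)),("wrist",(160,480,80,400))]:
    im,d=optics.snapshot(n); np.savez(n+"3.npz",im=im,d=d); ims.append(cv2.resize(im[w[2]:w[3],w[0]:w[1]],None,fx=400/(w[1]-w[0]),fy=400/(w[1]-w[0]),interpolation=cv2.INTER_CUBIC))
H=max(i.shape[0] for i in ims); cv2.imwrite("pics/p2.png",np.hstack([cv2.copyMakeBorder(i,0,H-i.shape[0],0,0,0) for i in ims]))
E
```

```text
time: 9.05
tool_pos: [652.6, 164.8, 110.8]
tcp_rot: [-180.0, 0.0, 19.6]
ft_force: [-0.2, 1.0, -1.3]
finger_gap: 12.8
time: 9.75
tool_pos: [640.2, 202.6, 104.1]
tcp_rot: [-180.0, -0.1, 19.6]
ft_force: [0.8, -2.1, 5.4]
finger_gap: 12.6
[640.20088844 202.62713083 104.08654234] [ 0.75936261 -2.11927536  5.3665476 ]
```

View pics/p2.png

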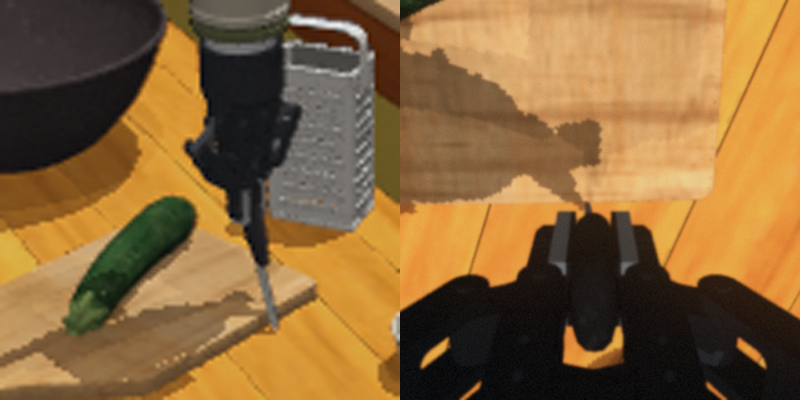

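The scene crop shows the pivot working: the blade leans about 20° with its tip outside the edge at (275,328). I'll continue the arc.

```bash
python3 -m pendant '[[0,0,-6.5,1,0],[0,0,-6.5,2,0],[0,0,-6.5,2.5,0],[0,0,-6.5,3,0],[0,0,-6.5,3.5,0],[0,0,-6.5,4,0],[0,0,-6.5,4,0],[0,0,-6.5,4.5,0],[0,0,0,0,0],[0,0,0,0,0]]' 20
python3 - <<'E'
from h import *
s=r.sense(); print(s["tool_pos"],s["ft_force"])
ims=[]
for n,w in [("scene",(240,350,110,220)),("wrist",(160,480,80,400))]:
    im,d=optics.snapshot(n); np.savez(n+"4.npz",im=im,d=d); ims.append(cv2.resize(im[w[2]:w[3],w[0]:w[1]],None,fx=400/(w[1]-w[0]),fy=400/(w[1]-w[0]),interpolation=cv2.INTER_CUBIC))
H=max(i.shape[0] for i in ims); cv2.imwrite("pics/p3.png",np.hstack([cv2.copyMakeBorder(i,0,H-i.shape[0],0,0,0) for i in ims]))
E
```

```text
time: 10.85
tool_pos: [621.8, 250.6, 78.2]
tcp_rot: [-180.0, 0.1, 19.5]
ft_force: [0.5, -0.8, 0.6]
finger_gap: 12.5
[621.8220307  250.56222514  78.19164527] [ 0.48001626 -0.80380443  0.55201492]
```

View pics/p3.png

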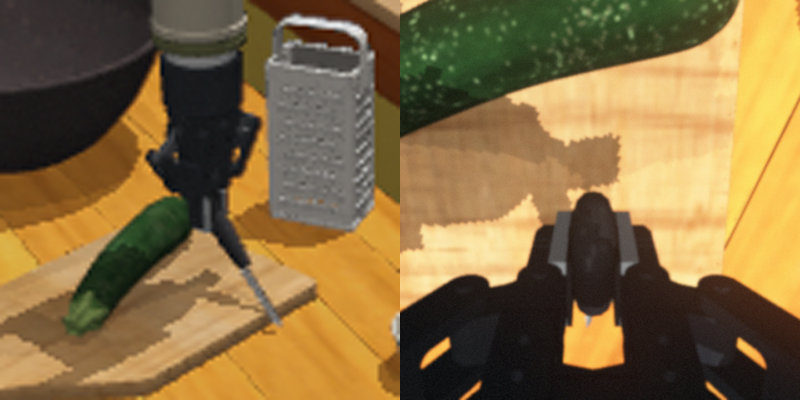

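The peeler is now slanted at roughly 45°, the courgette is untouched, and the contact forces are about 1 N. I'll firm the grip, lift and measure the angle.

```bash
python3 -m pendant '[[0,0,0,0,0],[0,0,0,0,0],[0,0,0,-15,0],[0,0,0,-25,0],[0,0,0,-30,0],[0,0,0,-30,0],[0,0,0,-20,0],[0,0,0,0,0],[0,0,0,0,0],[0,0,0,0,0]]' 80
cat > m.py <<'E'
from h import *
s=r.sense(); tp=s["tool_pos"]; yaw=np.radians(s["tcp_rot"][2]); print(tp,s["tcp_rot"],s["ft_force"],s["finger_gap"])
im,d=optics.snapshot("scene"); p=cam("scene"); np.savez("m.npz",im=im,d=d)
g=tp+[0,0,19]; ty=np.array([np.sin(yaw),-np.cos(yaw),0])
for sg in (1,):
  for a in (35,40,45,50,55): print(a,np.round(w2px(p,g+125*(np.sin(np.radians(a))*ty-np.array([0,0,np.cos(np.radians(a))])))))
u,v=w2px(p,g); u,v=int(u),int(v); x0,y0=max(u-65,0),max(v-50,0)
c=cv2.resize(im[y0:y0+110,x0:x0+150],None,fx=5,fy=5,interpolation=cv2.INTER_CUBIC); print("crop origin",x0,y0,"scale 5")
cv2.imwrite("pics/m_%d.png"%(s["time"]*100),c); print("pics/m_%d.png"%(s["time"]*100))
print([(np.round(x["at"]),round(x["score"],2)) for x in optics.search_frame("scene","peeler")])
E
python3 m.py; cp $(ls -t pics/m_*.png|head -1) pics/mA.png
```

```text
time: 11.95
tool_pos: [621.6, 250.0, 196.8]
tcp_rot: [-180.0, 0.2, 19.5]
ft_force: [-0.0, -0.0, -2.1]
finger_gap: 11.9
[621.57789306 249.98567259 196.82476748] [-1.79983578e+02  1.66999532e-01  1.95245039e+01] [-0.00390339 -0.03845036 -2.10191187] 11.882485665545701
35 [311. 169.]
40 [313. 168.]
45 [315. 167.]
50 [316. 165.]
55 [318. 163.]
crop origin 229 84 scale 5
pics/m_1195.png
[(array([ 392., -133.,   11.]), 0.78), (array([633., 213., 180.]), 0.47)]
```

View pics/mA.png

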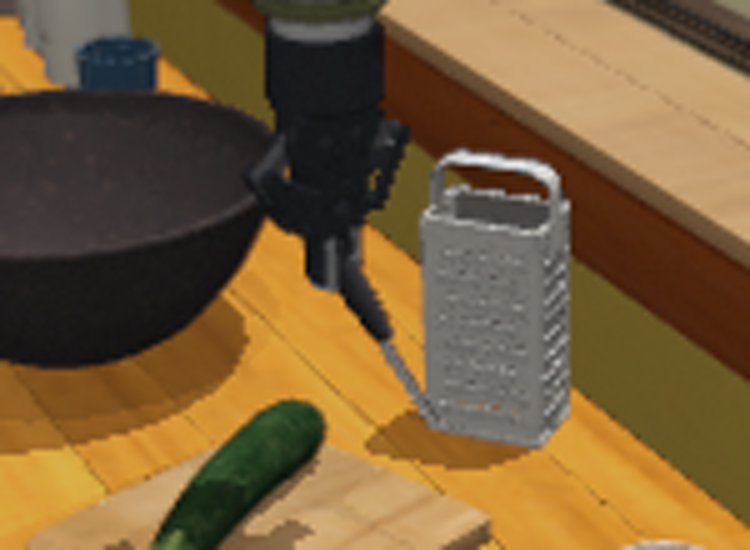

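Tip at crop (435,422), i.e. scene px (316,168), against (315,167) predicted for 45°. So the slant is about 45° with the tip 125 mm from the grip. Now I'll pin down the courgette's middle and work out the remaining shift.

Run:
```python
from h import *
for n in ("top","scene"):
    D=np.load("top.npz" if n=="top" else "scene.npz"); p=cam(n); hsv=cv2.cvtColor(D["im"],cv2.COLOR_BGR2HSV)
    o=[]
    for v in range(140,300):
        for u in range(170,330):
            if D["d"][v,u]>0 and 30<hsv[v,u,0]<85 and hsv[v,u,1]>60:
                x=px2w(p,D["d"],u,v)
                if 25<x[2]<85 and 420<x[0]<680 and 150<x[1]<420:o.append(x)
    o=np.array(o); a=np.array([.775,.632]); t=o[:,:2]@a; mid=(t.min()+t.max())/2; m=o[abs(t-mid)<12]
    print(n,len(o),t.max()-t.min(),m.mean(0),m[:,2].max(),o[:,2].max(),m.min(0),m.max(0))
s=r.sense(); tp=s["tool_pos"]
```

```text
top 245 222.30214219793282 [541.99041079 281.99717259  60.81303951] 65.2469450395597 73.69182840107464 [533.00873186 272.23978328  54.22094015] [551.50951584 291.78445718  65.24694504]
scene 540 216.94413056048904 [545.42760656 269.33260482  52.68129202] 63.88424574754015 68.2423252447835 [523.19706122 252.58178625  32.88578208] [559.97673633 294.72162954  63.88424575]
```

```bash
python3 -m pendant '[[0,-15,-3,0,0],[0,-30,-6,0,0],[0,-36,-6.5,0,0],[0,-36,-6.5,0,0],[0,-20,-3,0,0],[0,-7.5,-1.5,0,-4],[0,0,0,0,-8],[0,0,0,0,-8],[0,0,0,0,-8],[0,0,0,0,-8]]' 80
python3 -m pendant '[[0,0,0,0,-8],[0,0,0,0,-8],[0,0,0,0,-8],[0,0,0,0,-8],[0,0,0,0,-8],[0,0,0,0,-8],[0,0,0,0,-8],[0,0,0,0,-8],[0,0,0,0,-8],[0,0,0,0,-1.5]]'
python3 -m pendant '[[0,0,0,6,0],[0,0,0,8,0],[0,0,0,6,0],[0,0,0,3,0],[0,0,0,0,0],[0,0,0,0,0],[0,0,0,0,0]]'
python3 m.py; cp $(ls -t pics/m_*.png|head -1) pics/mB.png
python3 - <<'E'
from h import *
im,d=optics.snapshot("top"); np.savez("topf.npz",im=im,d=d)
a=cv2.imread("pics/mB.png"); c=cv2.resize(im[165:265,170:290],None,fx=5,fy=5,interpolation=cv2.INTER_CUBIC)
f=lambda x:cv2.resize(x,(400,int(x.shape[0]*400/x.shape[1])))
a,c=f(a),f(c);H=max(len(a),len(c));cv2.imwrite("pics/final.png",np.hstack([cv2.copyMakeBorder(i,0,H-len(i),0,0,0) for i in(a,c)]))
for n in("top","scene"): print(n,[(np.round(x["at"]),round(x["score"],2)) for x in optics.search_frame(n,"peeler_tip")])
E
```

```text
time: 13.05
tool_pos: [476.9, 226.7, 197.6]
tcp_rot: [-179.9, 0.1, 55.9]
ft_force: [0.4, -0.0, -1.6]
finger_gap: 12.2
time: 14.05
tool_pos: [476.9, 226.7, 197.6]
tcp_rot: [-179.9, -0.0, 129.2]
ft_force: [0.1, -0.8, -1.1]
finger_gap: 12.3
time: 14.75
tool_pos: [477.8, 227.0, 176.2]
tcp_rot: [180.0, 0.0, 129.0]
ft_force: [-0.7, 0.6, -0.5]
finger_gap: 12.3
[477.77087045 226.97098161 176.18131456] [1.79965290e+02 1.16326113e-02 1.29008779e+02] [-0.67500094  0.5772798  -0.52415758] 12.292341411470069
35 [270. 171.]
40 [271. 168.]
45 [272. 165.]
50 [273. 162.]
55 [274. 159.]
crop origin 191 102 scale 5
pics/m_1475.png
[(array([ 393., -131.,    9.]), 0.81), (array([ 384., -391.,   10.]), 0.6), (array([747., -91.,  49.]), 0.52), (array([498., 236., 169.]), 0.44)]
top [(array([ 395., -372.,   14.]), 0.84), (array([ 388., -119.,   16.]), 0.63), (array([525., 205.,  19.]), 0.54)]
scene [(array([ 381., -389.,   17.]), 0.84), (array([ 393., -129.,   12.]), 0.61)]
```

View pics/final.png

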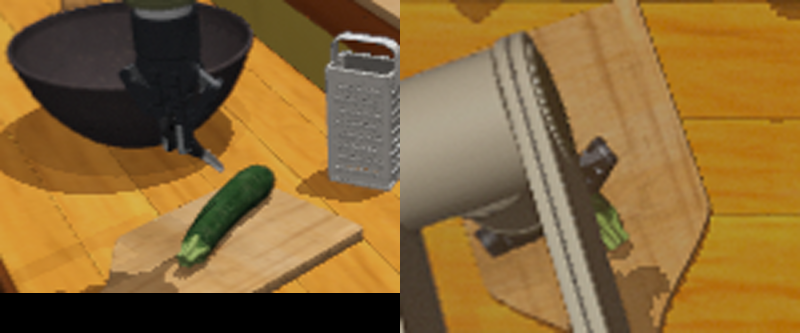

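The peeler is held slanted. Its tip is at scene px (274,165), against (272,165) predicted for 45° above the courgette's middle, so within about 6 mm and roughly 35–40 mm above its top. The courgette is where it was. I'll let it settle, check that it's steady and hand in.

```bash
python3 -m pendant '[[0,0,0,0,0],[0,0,0,0,0],[0,0,0,0,0],[0,0,0,0,0],[0,0,0,0,0]]' 80
python3 - <<'E'
from h import *
from bench import hand_in
im,d=optics.snapshot("scene"); o=np.load("m.npz")["im"]; s=np.load("scene.npz")["im"]
print("hand area diff",np.abs(im[130:190,240:300].astype(int)-o[130:190,240:300]).mean())
print("spreader/block diff vs start",np.abs(im[235:290,320:400].astype(int)-s[235:290,320:400]).mean())
print(r.sense()["qd"].round(2)); print(hand_in())
E
```

```text
time: 15.5
tool_pos: [477.5, 226.9, 175.8]
tcp_rot: [-180.0, 0.0, 129.0]
ft_force: [-0.7, -0.5, -0.5]
finger_gap: 11.7
hand area diff 0.8830555555555556
spreader/block diff vs start 2.2814393939393938
[ 0.06  0.07  0.01 -0.03 -0.02  0.06]
the job is handed in; nothing more can be done
None
```

I drew the peeler out of its slot and handed the job in at about 15.5 s, with the peeler held slanted over the middle of the courgette. The moves can't tilt the tool, so I slanted the peeler by pivoting it in a light grip against the side of the fixed board. I then gripped it firmly again at 80 N.

**Last checks that agreed**
- **Slant:** about 45° in the pictures, roughly ±5°, blade end down and lined up with the courgette.
- **Tip:** about 35–40 mm above the courgette, within about 6 mm of its middle.
- **Steadiness:** the arm is still and the wrist force is about 1 N.
- **Other things:** the block and spreader area of the picture is nearly the same as at the start, and the courgette looks unmoved.

**Checks that were weak or disagreed**
- **Tip height:** this comes from one camera plus the known arm pose. At the end the trained network did not find the tip, and the hand hid it from the top camera.
- **Tip position:** the tip showed about 2 pixels to the right of where I predicted it.
- **Courgette's middle:** the two cameras put it about 13 mm apart, and I aimed close to the top camera's value.
- **Grip:** the finger gap read 12–13 mm on a handle listed as 17 mm thick, and 11.7 mm at the end. I saw no slipping.

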